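# Hold the test ball up for its photograph

## Robot

A 7-joint arm with a two-finger parallel gripper is mounted at the origin on the work surface. World frame = base frame: x ahead of the robot, y to its left, z up, the work surface at z = 0. Lengths are in m, angles in rad, forces in N, time in s.
With the tool pointing down it reaches from about 0.35 to 0.9 m from the base axis. Payload 8.1 kg.
Tool frame: the origin (TCP) lies on the front face of the gripper's body, between the roots of the fingers; the fingertips stand env.tip_reach ahead of it and the grasp point (between the pads) lies 54 mm ahead of it (env.tip_reach is the distance from the TCP to the fingertips, in m); z points along the fingers, y is the direction in which the jaws open and shut (so a half turn about z gives the same grasp; the last joint's range is limited). The gripper opens to 85 mm and grips with 20 to 120 N. Pads are 22 mm wide; open, the fingers measure 114 mm over their backs; the gripper's body (76 mm by 85 mm) begins 54 mm behind the grasp point. The pads swing forward as they close: fully open they stand 13 mm farther back than shut.
Start: joints at [1.212, 0.434, 0.025, 1.573, -0.012, 1.134, -0.075], TCP at [0.158, -0.605, 0.304] pointing down, gripper open.
Joint ranges: [-2.62, 2.62], [-0.44, 2.09], [-1.27, 1.32], [0.08, 2.57], [-1.32, 4.46], [0.12, 2], [-2.74, 2.74]. Speed limits (rad/s): [2.22, 2.22, 3.01, 3.01, 3.14, 3.14, 3.14].

## Interface

Orientations are given as a unit quaternion [w, x, y, z].
In Python, from workcell import env, cams, finder gives the robot as it stands.
- The arm moves only by the tool arm_command, never from a script. Its argument "rows" is a list of rows, each a list of 7 numbers: the turn, a rotation vector about the tool's x, y, z in degrees, then the shift along the tool's x, y, z in cm, then the opening, from 0 (shut) to 1 (fully open). A call has 1 to 20 rows; each row shifts and turns the pose as measured when the row begins, along the tool's axes as they then stand; what a row does not reach is not made up. A row lasts 1/12 s, in which the tool goes at most 41.7 mm and 7.16 degrees, less where a joint would pass 70% of its speed; a pose out of reach is approached as far as the arm can. A call is refused whole if a number of a shift passes 4.17 or a number of a turn 7.16, either way. A call with a gripper value outside its range is refused whole. The fingers move at their own pace and stop on an object; the grip force is fixed at half the most. Time passes only in rows, so rows that do not move let the fingers close. It gives the time, the measured TCP pose, the force and the opening at its end, in the units of the state.
- env.get_state(): the state, without advancing time (a new reading comes with each control period).
- cams.grab_frame(name): name is "side" or "top"; returns a dict with "pixels" (420x560x3 uint8, red, green, blue), "vfov" (degrees; the focal length in pixels is half the picture's height over the tangent of half this angle, whatever the lens; pixels are square), "cx", "cy" (the principal point, pixels), "R" (3x3) and "t" (3): a world point X has camera coordinates R X + t. Camera axes: x right, y down, z forward; pixel columns grow to the right and rows downward; lengths in m; the calibration is good to about 2 mm. A picture is of the moment at which its call begins. There is no depth.
- env.job_done(): hands the job in, once; it reports no verdict.
Trained networks look in a picture, given as the dict that the camera call returned (one of the last four; its "shot" number tells which), for a name from the list of things; names that differ only in an ending like _2 or _b are one class to them, and where a whole thing is asked for, a point or a joint stands for the part that bears it (a point fixed in the world has none). Each returns a list of dicts, best first, with "conf" (0 to 1); they miss things now and then, are a little off and sometimes report something else, mostly with a low value. They report only what shows in the picture. A call takes as long as a camera call. They do not tell look-alikes from the thing itself.
- finder.trace(name, picture): "pixels" (420x560 bool, what is visible of it) and "rect" ([left, top, width, height] in pixels, round what is visible of it).
The state is a dict: "t": time; "qpos": joint angles; "dq": joint speeds; "tau": joint torques, N m; "position": TCP position; "ee_rot": TCP orientation; "wrist_force": force on the tool from outside, world axes, zero at the start; "wrist_torque": the same for the moment, N m; "width": finger opening in m.
Only numpy, scipy, OpenCV 4.12 (cv2) and the standard library are available. Lean on these libraries where they do the work, as an engineer would, in place of code of your own. Each camera call takes 0.05 s, during which the arm holds its last target. There are 200 camera calls.

## Task

Get the fired test ball ready for its photograph: take the tallest grey board out of the rack, stand it upright in the slot of the wooden stand, fully down and centred, and let go of it. Then pick up the sample tray by its handle and carry it level, without the ball leaving its pocket, until the ball is between the camera and the board: in front of the middle of the board, about 10 cm from it, at the height of the lens, with the long side of the tray parallel to the board. Finish while still holding the tray there, level and still in the air, touching only the gripper, and leave everything else on the bench where it was.

Things in the scene. Friction and masses are not known exactly. Their poses are not given: they have to be found in the camera images.
- panel: The backdrop board to use: the tallest of three plain grey rectangular boards standing on edge in the rack; 160 mm wide, 180 mm tall, 8 mm thick, about 190 g. Origin: centre of its lower edge. z up along its height, y along its width, x through its thickness. Both faces are alike.
- panel_top (a point): Centre of the upper edge of that board, 180 mm above its lower edge.
- rack: Fixed low wooden rack 165 x 125 mm: a 12 mm baseplate with two comb rails whose teeth reach 48 mm above the bench. Three slots about 12 mm wide run along its y axis, at -48, 0 and +48 mm along its x axis; the boards stand on the baseplate (12 mm above the bench) in any order. Origin: centre of its underside.
- stand: Fixed wooden stand with one slot, 70 x 110 mm and 38 mm high, on a thin steel plate 90 x 130 mm. The slot runs right through along the stand's y axis, through its origin; it is 11 mm wide, its floor is 8 mm above the bench, and the top 8 mm of its sides are bevelled out to a mouth 21 mm wide. The slot is 110 mm long with open ends, so a 160 mm board sticks out 25 mm at each end when centred. Origin: centre of the underside; +x points to the front, to the camera; z up.
- tray: Dark wooden sample tray: a board 190 (x) x 90 (y) x 16 mm with an upright flat handle in the middle, 50 mm long in x, 22 mm thick in y, flat sides up to 82 mm, rounded top at 90 mm above the underside. A round pocket 36 mm wide, 5 mm deep is sunk 62 mm from the middle along x at each end; the ball lies in the +x one, the other is empty. About 230 g. Origin: centre of the underside; z up.
- tray_grip (a point): Middle of the handle's flat sides, 62 mm above the tray's underside, on its centre line. Fingers close along the tray's y axis.
- tray_pocket (a point): Where the ball's centre is when it lies in the middle of its pocket: x = 62 mm, 31 mm above the tray's underside. The ball can roll about 5 mm each way inside the pocket; it rolls out when the tray is tipped about 40 degrees, or jerked.
- ball_center (a point): Centre of the loose fired-clay ball, 40 mm in diameter, about 50 g, in the tray's pocket.
- camera: Black photo camera on a small tripod, loose, 167 mm tall overall, feet within 65 mm of its axis; it stands 0.36 to 0.40 m in front of the stand and looks at it. Origin: on the bench under the camera; +x is the way it looks. Leave it alone.
- lens (a point): Centre of the front of the camera's lens, 125 mm above the bench.
- board_mid: Grey board 140 mm wide, 115 mm tall, 8 mm thick, in the rack. Leave it there.
- board_low: Grey board 120 mm wide, 90 mm tall, 8 mm thick, in the rack. Leave it there.
- pot: Round burnished pot with a narrow neck, 100 mm wide, 97 mm tall. Leave it.
- bowl: Open steel bowl 140 mm wide, 55 mm high. Leave it.
- pebble: Pale burnishing pebble 38 mm wide, 16 mm high. Leave it.
- jar: Glass jar with a steel lid, 64 mm wide, 85 mm tall. Leave it.
- brush: Flat brush lying on the bench. Leave it.
- rib: Dark wooden potter's rib, 105 x 55 x 7 mm, lying flat. Leave it.
Not all that is in view belongs to the job. Leave any pink look-alike of the tray alone.

How it is judged:
By the outcome, as a careful person would: the job done as asked, in the order asked, and still so for the second after the job is handed in, while the arm keeps its last pose, push and grip.
It also fails if it takes over 67 s, if anything falls off the work surface, if the arm or the gripper's body presses on something with over 40 N, if the wrist force passes 120 N, or if a joint passes its speed limit or range.

## Working session

There is one attempt and no reset: what is moved stays moved. The work goes in short steps, Python scripts to look and compute and a tool call to move; the robot and the scene stay as the last step left them, time stands still between calls to the robot, and variables do not carry over. Pictures are saved under pics/ and viewed, about 8 in all and at most 12, crops included, and the job is handed in when it is done.

Besides the shell and the picture viewer there is one more tool, called after "Emit:" as name([rows], argument=value, ...), one row to a line, values as JSON. arm_command: Moves the arm, as the interface text tells. Its arguments: {"type":"object","properties":{"rows":{"type":"array"}},"required":["rows"]}

```bash
ls; mkdir -p pics; python3 - <<'E'
from workcell import env,cams,finder
import cv2
print(env.get_state(), env.tip_reach)
for n in("side","top"):
    f=cams.grab_frame(n); cv2.imwrite(f"pics/{n}0.png",f["pixels"][:,:,::-1])
    print(n,f["vfov"],f["cx"],f["cy"],f["R"],f["t"],f["shot"])
    for k in["panel","rack","stand","tray","ball_center","camera","board_mid","board_low"]:
        print(k,[(round(r["conf"],2),r["rect"]) for r in finder.trace(k,f)[:3]])
E
```

```text
pics
{'t': 0.0, 'qpos': array([ 1.21242631,  0.43519771,  0.02496195,  1.57411374, -0.01158883,
        1.13398434, -0.07509819]), 'dq': array([ 0.00049788, -0.0010947 , -0.00151915,  0.00046029,  0.00011725,
       -0.00160882,  0.00160429]), 'tau': array([-1.64313384e-03, -6.70476365e+01,  1.02423515e+00, -3.16207051e+01,
        1.55096728e-02,  1.25508016e-02,  3.39074074e-05]), 'position': array([ 0.15797641, -0.60429581,  0.30313501]), 'ee_rot': array([-7.60046064e-04,  9.91836957e-01,  1.27510169e-01, -1.71622895e-04]), 'wrist_force': array([ 0.19327846, -0.23068969,  0.14455255]), 'wrist_torque': array([0.04241047, 0.00804661, 0.04957354]), 'width': 0.08530883340479346} 0.0726
side 50.180795329453346 287.19230107841616 206.33476824467309 [[-0.95270449 -0.30362075  0.01298436]
 [-0.21611602  0.64685498 -0.73134978]
 [ 0.21365397 -0.69956634 -0.68187896]] [0.47740217 0.19060407 1.2566469 ] 1
panel [(0.81, [288.7, 118.7, 48.6, 53.5])]
rack [(0.66, [284.5, 164.6, 38.0, 25.0])]
stand [(0.63, [240.2, 280.5, 56.4, 47.8])]
tray [(0.86, [367.6, 152.7, 60.9, 31.0])]
ball_center [(0.42,
[... 181 characters left out ...]
63586435075 [[ 0.03179618 -0.99949035  0.0028361 ]
 [-0.97806431 -0.03169875 -0.20587715]
 [ 0.20586212  0.00377222 -0.97857374]] [0.02319301 0.50306164 1.45128705] 2
panel [(0.74, [393.8, 178.9, 17.4, 60.8])]
rack [(0.83, [367.8, 191.0, 56.5, 40.4]), (0.62, [179.5, 204.9, 43.3, 44.9]), (0.32, [125.6, 259.7, 43.1, 43.7])]
stand [(0.9, [180.9, 200.8, 44.8, 48.1]), (0.63, [392.0, 172.4, 18.4, 66.5])]
tray [(0.88, [392.7, 282.6, 49.0, 68.9]), (0.76, [263.0, 211.9, 70.1, 49.7]), (0.67, [379.5, 187.9, 8.3, 41.7])]
ball_center [(0.61, [272.6, 224.1, 11.1, 5.1])]
camera [(0.97, [287.8, 127.0, 40.6, 51.4])]
board_mid [(0.57, [407.9, 181.0, 16.5, 56.6])]
board_low [(0.57, [378.6, 186.0, 10.3, 46.2])]
```

```bash
python3 - <<'E'
import cv2
for n,b in(("side",(100,50,400,300)),("top",(80,100,400,300))):
    i=cv2.imread(f"pics/{n}0.png"); x,y,w,h=b
    cv2.imwrite(f"pics/{n}0c.png",cv2.resize(i[y:y+h,x:x+w],None,fx=2,fy=2,interpolation=2))
E
```

```text
(no output)
```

View pics/side0c.png

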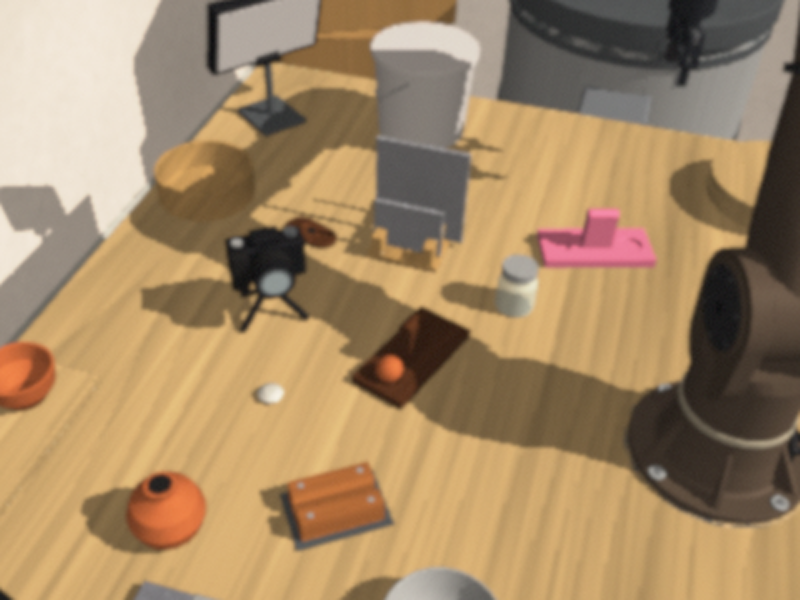

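View pics/top0c.png

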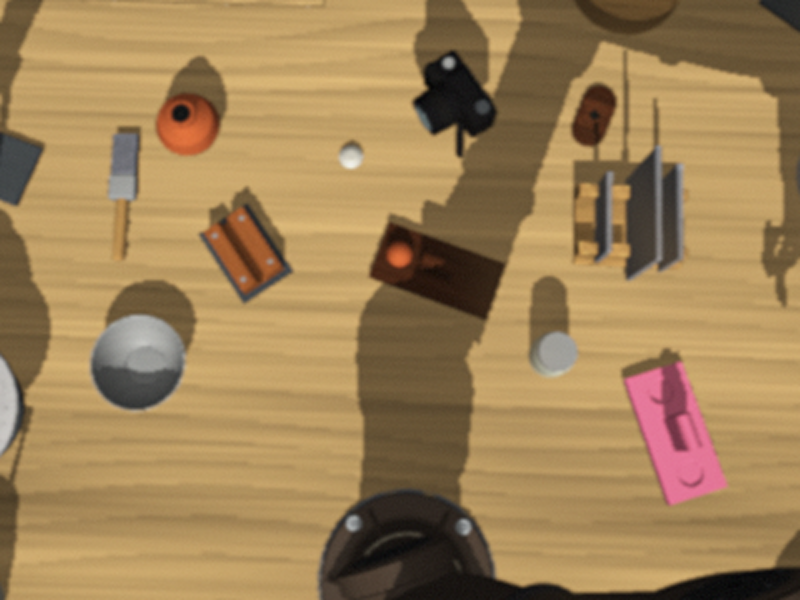

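The side view shows the panel (crop ~(420,185)), tray with ball at its near end (390,368), stand (340,500) and camera (265,260). The top view shows the stand at (245,252), tray at (437,265), the tall board in the middle slot (650,215), and the pink decoy at (677,430). Next I fit poses by silhouette.

```bash
cat > h.py <<'E'
import numpy as np, cv2
from scipy.optimize import minimize
from scipy.spatial.transform import Rotation as Ro
S=4
def box(cx,cy,x,y,z0,z1): return np.array([[cx+a*x/2,cy+b*y/2,z] for a in(-1,1) for b in(-1,1) for z in(z0,z1)])
th=np.linspace(0,6.28,40)
def sphere(c,r): v=np.random.RandomState(0).randn(300,3); return np.array(c)+r*v/np.linalg.norm(v,axis=1)[:,None]
M={"stand":[box(0,0,.09,.13,0,.002),box(0,0,.07,.11,0,.038)],
"tray":[box(0,0,.19,.09,0,.016),box(0,0,.05,.022,0,.085),sphere((.062,0,.031),.02)],
"panel":[box(0,0,.008,.16,0,.18)]}
def proj(f,P):
    c=P@f["R"].T+f["t"]; F=210/np.tan(np.radians(f["vfov"]/2))
    return np.c_[c[:,0]/c[:,2]*F+f["cx"],c[:,1]/c[:,2]*F+f["cy"]]
def place(P,p,z0=0):
    c,s=np.cos(p[2]),np.sin(p[2]); return P@np.array([[c,s,0],[-s,c,0],[0,0,1]])+[p[0],p[1],z0]
def sil(f,name,p,z0):
    m=np.zeros((420*S,560*S),np.uint8)
    for P in M[name]:
        u=(proj(f,place(P,p,z0))+.5)*S
        cv2.fillConvexPoly(m,cv2.convexHull(np.round(u).astype(np.int32)),1)
    return m.astype(bool)
def fit(name,obs,p0,z0=0):
    up=[(f,np.kron(m,np.ones((S,S)))>0) for f,m in obs]
    def c(p): return sum(1-(a:=sil(f,name,p,z0)).__and__(m).sum()/max(1,(a|m).sum()) for f,m in up)
    best=None
    for st in(.03,.01):
        r=minimize(c,p0,method="Nelder-Mead",options=dict(initial_simplex=np.array([p0]+[np.array(p0)+d for d in np.diag([st,st,st*6])]),xatol=2e-4,fatol=1e-4)); p0=r.x
    return r.x,r.fun
def back(f,u,v,z):
    F=210/np.tan(np.radians(f["vfov"]/2)); d=f["R"].T@np.array([(u-f["cx"])/F,(v-f["cy"])/F,1]); o=-f["R"].T@f["t"]
    return o+d*(z-o[2])/d[2]
def rows(st,pos,yawvec=None):
    """shift in tool axes (cm) and turn (deg) to reach pos with tool pointing down, tool y along yawvec"""
    q=st["ee_rot"]; R=Ro.from_quat([q[1],q[2],q[3],q[0]]).as_matrix()
    sh=R.T@(np.array(pos)-st["position"])*100
    t=None
    if yawvec is not None:
        y=np.r_[yawvec,0]/np.linalg.norm(yawvec); z=np.array([0,0,-1.])
        t=[np.degrees(Ro.from_matrix(R.T@np.c_[np.cross(s*y,z),s*y,z]).as_rotvec()).round(2) for s in(1,-1)]
    return sh.round(2),t
E
python3 - <<'E'
from workcell import env,cams,finder
from h import *
fs={n:cams.grab_frame(n) for n in("side","top")}
np.save("R.npy",0)
g=lambda u,v,z:back(fs["top"],u,v,z)[:2]
init={"stand":[(202.5,226),0.02],"tray":[(298,232),.01],"panel":[(402,209),.1]}
yaw={"stand":[-1.04,-.52],"tray":[1.2],"panel":[1.4,1.57,1.75]}
yaw["tray"]=[1.3]
for k in init:
    ob={}
    for n,f in fs.items():
        rs=[r for r in finder.trace(k,f)]
        ob[n]=[(r["conf"],r["pixels"],r["rect"]) for r in rs]
    # choose candidate near expected
    ex={"side":{"stand":(268,304),"tray":(305,228),"panel":(311,145)},"top":{"stand":(202,226),"tray":(298,236),"panel":(402,209)}}
    sel={}
    for n in ob:
        for c,m,r in ob[n]:
            print(k,n,round(c,2),r)
            if n not in sel and abs(r[0]+r[2]/2-ex[n][k][0])<15 and abs(r[1]+r[3]/2-ex[n][k][1])<15: sel[n]=m
    for combo in (list(sel),["top"],["side"]):
        obs=[(fs[n],sel[n]) for n in combo if n in sel]
        if not obs: continue
        (u,v),z=init[k]; xy=g(u,v,z)
        for y in yaw[k]:
            p,c=fit(k,obs,[*xy,y-1.57 if k=="panel" else y],.012 if k=="panel" else 0)
            print("   ",combo,y,p.round(4),round(c/len(obs),3))
for n,f in fs.items():
  for k in("lens","camera","ball_center","tray_grip","panel_top"):
    print(n,k,[(round(r["conf"],2),[r["rect"][0]+r["rect"][2]/2,r["rect"][1]+r["rect"][3]/2]) for r in finder.trace(k,f)[:2]])
E
```

```text
stand side 0.83 [240.1, 280.7, 58.6, 46.1]
stand side 0.49 [285.6, 118.7, 50.9, 53.0]
stand top 0.94 [178.7, 202.4, 45.8, 48.4]
    ['side', 'top'] -1.04 [ 0.4719  0.2607 -0.9368] 0.04
    ['side', 'top'] -0.52 [ 0.4718  0.2609 -0.942 ] 0.04
    ['top'] -1.04 [ 0.4724  0.2617 -0.938 ] 0.038
    ['top'] -0.52 [ 0.4719  0.2615 -0.9361] 0.039
    ['side'] -1.04 [ 0.4714  0.2599 -0.9544] 0.033
    ['side'] -0.52 [ 0.4715  0.2599 -0.954 ] 0.034
tray side 0.88 [367.3, 151.3, 63.3, 32.8]
tray side 0.84 [276.2, 202.8, 59.3, 49.7]
tray top 0.89 [391.3, 280.0, 52.3, 73.9]
tray top 0.77 [265.1, 212.7, 69.7, 49.3]
tray top 0.22 [409.0, 180.7, 16.1, 55.9]
    ['side', 'top'] 1.3 [ 0.4518 -0.0349  1.2593] 0.145
    ['top'] 1.3 [ 0.4532 -0.0344  1.2557] 0.118
    ['side'] 1.3 [ 0.451  -0.0361  1.2618] 0.165
panel side 0.94 [288.4, 117.8, 47.6, 51.4]
panel top 0.98 [394.7, 178.5, 18.6, 61.6]
    ['side', 'top'] 1.4 [ 0.5248 -0.3247 -1.5936] 0.178
    ['side', 'top'] 1.57 [ 0.5246 -0.3246 -1.5898] 0.177
    ['side', 'top'] 1.75 [ 0.5249 -0.3245  1.5523] 0.177
    ['top'] 1.4 [ 0.5247 -0.3242 -1.5924] 0.088
    ['top'] 1.57 [ 0.5252 -0.3243 -1.5863] 0.087
    ['top'] 1.75 [ 0.5251 -0.3246 -1.5909] 0.084
    ['side'] 1.4 [ 0.5249 -0.3266 -1.6206] 0.26
    ['side'] 1.57 [ 0.5247 -0.3251 -1.6198] 0.26
    ['side'] 1.75 [ 0.5254 -0.3272  1.5304] 0.259
side lens [(0.95, [233.8, 188.0])]
side camera [(0.75, [232.05, 189.45000000000002])]
side ball_center [(0.47, [295.2, 232.1])]
side tray_grip [(0.58, [401.7, 168.75]), (0.4, [306.55, 229.95])]
side panel_top [(0.92, [314.55, 145.25])]
top lens [(0.72, [308.45, 151.0]), (0.41, [395.95, 211.25])]
top camera [(0.75, [308.9, 151.35]), (0.71, [383.2, 208.55])]
top ball_center [(0.41, [280.0, 227.75])]
top tray_grip [(0.84, [296.85, 235.75]), (0.57, [418.85, 315.84999999999997])]
top panel_top [(0.65, [402.45, 208.05])]
```

```bash
python3 - <<'E'
from workcell import env
from h import *
s=env.get_state(); a=-1.595
print(rows(s,[.525,-.3245,.30],[np.cos(a),np.sin(a)]))
E
```

```text
(array([ 42.58, -17.83,   0.39]), [array([ 0.  , -0.  , 16.04]), array([   0.  ,    0.  , -163.96])])
```

Emit:
arm_command([
  [0, 0, 5.4, 0, 0, 0, 1],
  [0, 0, 5.4, 0, 0, 0, 1],
  [0, 0, 5.2, 0, 0, 0, 1],
  [0, 0, 0, 0, 0, 0, 1],
])

```text
t: 2.13
position: [0.1579, -0.6047, 0.304]
ee_rot: [0.0, 1.0, -0.018, 0.0]
wrist_force: [0.4, -0.2, 0.0]
width: 0.0852
```

```bash
python3 - <<'E'
from workcell import env
from h import *
s=env.get_state(); a=-1.595
print(rows(s,[.525,-.3245,.30],[np.cos(a),np.sin(a)]))
E
```

```text
(array([ 35.69, -29.3 ,   0.4 ]), [array([ 0.  , -0.01, -0.64]), array([-2.0000e-02, -0.0000e+00,  1.7936e+02])])
```

Emit:
arm_command([
  [0, 0, 0, 2.2, -1.8, 0, 1],
  [0, 0, 0, 2.2, -1.8, 0, 1],
  [0, 0, 0, 2.2, -1.8, 0, 1],
  [0, 0, 0, 2.2, -1.8, 0, 1],
  [0, 0, 0, 2.2, -1.8, 0, 1],
  [0, 0, 0, 2.2, -1.8, 0, 1],
  [0, 0, 0, 2.2, -1.8, 0, 1],
  [0, 0, 0, 2.2, -1.8, 0, 1],
  [0, 0, 0, 2.2, -1.8, 0, 1],
  [0, 0, 0, 2.2, -1.8, 0, 1],
  [0, 0, 0, 2.2, -1.8, 0, 1],
  [0, 0, 0, 2.2, -1.8, 0, 1],
  [0, 0, 0, 2.2, -1.8, 0, 1],
  [0, 0, 0, 2.2, -1.8, 0, 1],
  [0, 0, 0, 2.2, -1.8, 0, 1],
  [0, 0, 0, 2.2, -1.8, 0, 1],
  [0, 0, 0, 0, 0, 0, 1],
])

```text
t: 3.55
position: [0.5277, -0.3098, 0.303]
ee_rot: [0.002, 1.0, 0.008, 0.0]
wrist_force: [0.5, 0.5, -0.5]
width: 0.0853
```

```bash
python3 - <<'E'
from workcell import env,cams
from h import *
s=env.get_state(); a=-1.595
print(s["position"],rows(s,[.525,-.3245,.221],[np.cos(a),np.sin(a)]))
ims=[]
for n,k in(("side",(314,135)),("top",(400,200))):
    f=cams.grab_frame(n); i=f["pixels"][:,:,::-1]; x,y=k
    ims.append(cv2.resize(i[y-60:y+60,x-60:x+60],None,fx=3.3,fy=3.3,interpolation=2))
cv2.imwrite("pics/a.png",np.hstack(ims))
E
```

```text
[ 0.527714   -0.30983943  0.30299622] (array([-0.3 ,  1.43,  8.21]), [array([ 0.23, -0.02,  2.25]), array([ 3.0000e-02,  3.6000e-01, -1.7775e+02])])
```

View pics/a.png

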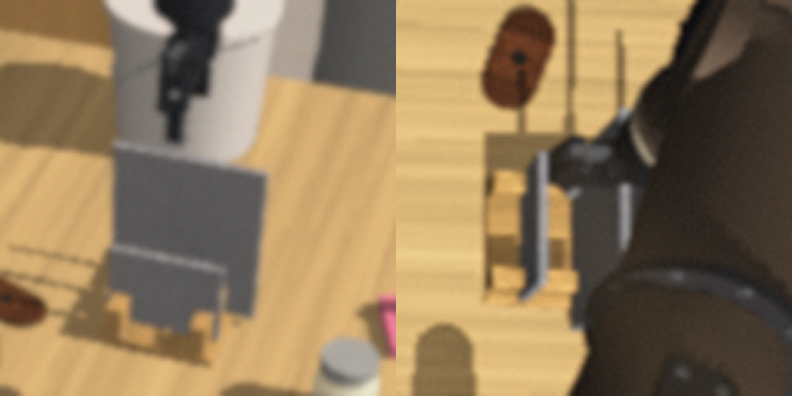

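Left: fingers at (172,120) above the panel's top edge; right: the arm hides the panel top. Position is consistent with the fit, so I descend.

Emit:
arm_command([
  [0, 0, 2.2, -0.3, 1.4, 0, 1],
  [0, 0, 0, 0, 0, 0.5, 1],
  [0, 0, 0, 0, 0, 1.5, 1],
  [0, 0, 0, 0, 0, 2, 1],
  [0, 0, 0, 0, 0, 2, 1],
  [0, 0, 0, 0, 0, 1.2, 1],
  [0, 0, 0, 0, 0, 0, 1],
  [0, 0, 0, 0, 0, 0, 1],
])

```text
t: 4.32
position: [0.511, -0.3442, 0.2283]
ee_rot: [0.007, 1.0, -0.024, -0.002]
wrist_force: [0.2, -0.4, 1.6]
width: 0.0856
```

```bash
python3 - <<'E'
from workcell import env,cams
from h import *
s=env.get_state(); a=-1.595
print(s["position"],rows(s,[.525,-.3245,.221],[np.cos(a),np.sin(a)]),s["wrist_force"])
E
```

```text
[ 0.51098708 -0.34415088  0.22829063] (array([ 1.31, -2.04,  0.7 ]), [array([ 0.79,  0.23, -1.38]), array([  0.36,  -1.23, 178.62])]) [ 0.16421513 -0.44718726  1.62130997]
```

Emit:
arm_command([
  [0.4, 0.1, -0.7, 0.6, -1.0, 0.3, 1],
  [0.4, 0.1, -0.7, 0.6, -1.0, 0.4, 1],
  [0, 0, 0, 0, 0, 0, 1],
  [0, 0, 0, 0, 0, 0, 1],
  [0, 0, 0, 0, 0, 0, 1],
])

```text
t: 4.73
position: [0.5253, -0.3246, 0.2232]
ee_rot: [0.0, 1.0, -0.012, 0.002]
wrist_force: [0.9, 0.2, 0.5]
width: 0.0853
```

```bash
python3 - <<'E'
from workcell import env,cams
from h import *
s=env.get_state(); a=-1.595
print(s["position"],rows(s,[.525,-.3245,.221],[np.cos(a),np.sin(a)]),s["wrist_force"])
E
```

```text
[ 0.52525702 -0.32461225  0.22320524] (array([-0.03, -0.01,  0.22]), [array([ 0.  , -0.19,  0.06]), array([ 2.9000e-01,  1.0000e-02, -1.7994e+02])]) [0.90852377 0.15384722 0.54079869]
```

Emit:
arm_command([
  [0, -0.2, 0, 0, 0, 0.2, 1],
  [0, 0, 0, 0, 0, 0, 0.5],
  [0, 0, 0, 0, 0, 0, 0],
  [0, 0, 0, 0, 0, 0, 0],
  [0, 0, 0, 0, 0, 0, 0],
  [0, 0, 0, 0, 0, 0, 0],
  [0, 0, 0, 0, 0, 0, 0],
  [0, 0, 0, 0, 0, 0, 0],
  [0, 0, 0, 0, 0, 0, 0],
  [0, 0, 0, 0, 0, 0, 0],
])

```text
t: 5.57
position: [0.5257, -0.3252, 0.2224]
ee_rot: [0.001, 1.0, -0.012, 0.001]
wrist_force: [0.5, 0.5, -0.3]
width: 0.0073
```

Emit:
arm_command([
  [0, 0, 0, 0, 0, -0.3, 0],
  [0, 0, 0, 0, 0, -0.6, 0],
  [0, 0, 0, 0, 0, -1, 0],
  [0, 0, 0, 0, 0, -1, 0],
  [0, 0, 0, 0, 0, -1, 0],
  [0, 0, 0, 0, 0, -1, 0],
  [0, 0, 0, 0, 0, -1, 0],
  [0, 0, 0, 0, 0, -1, 0],
  [0, 0, 0, 0, 0, -1, 0],
  [0, 0, 0, 0, 0, -1, 0],
  [0, 0, 0, 0, 0, -1, 0],
  [0, 0, 0, 0, 0, -1, 0],
  [0, 0, 0, 0, 0, -1, 0],
  [0, 0, 0, 0, 0, -1, 0],
  [0, 0, 0, 0, 0, -1, 0],
  [0, 0, 0, 0, 0, -0.5, 0],
  [0, 0, 0, 0, 0, 0, 0],
  [0, 0, 0, 0, 0, 0, 0],
])

```text
t: 7.07
position: [0.5252, -0.3249, 0.3843]
ee_rot: [0.001, 1.0, -0.012, 0.002]
wrist_force: [-0.8, -0.5, -1.9]
width: 0.0076
```

```bash
python3 - <<'E'
from workcell import env,cams
from h import *
s=env.get_state(); a=-.942
print(s["position"],rows(s,[.472,.2605,.37],[np.cos(a),np.sin(a)]),s["wrist_force"],s["width"],s["qpos"])
f=cams.grab_frame("side"); cv2.imwrite("pics/b.png",cv2.resize(f["pixels"][50:250,200:420,::-1],None,fx=2.5,fy=2.5))
E
```

```text
[ 0.52524926 -0.32485502  0.38427207] (array([ -6.69, -58.4 ,   1.25]), [array([  0.2 ,  -0.13, -37.36]), array([ -0.16,  -0.26, 142.64])]) [-0.78617736 -0.4992297  -1.90822005] 0.0076157008975797375 [ 0.49710361  0.37238141 -0.04359108  1.46791275  0.01755503  1.29768625
 -1.14226758]
```

View pics/b.png

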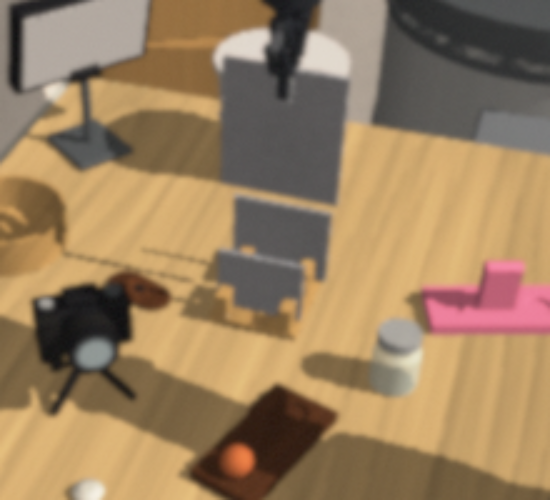

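The panel (275,130) is held upright and clear, both other boards are still in the rack. Carrying it across.

Emit:
arm_command([
  [0, 0, 0, -0.1, -1, 0, 0],
  [0, 0, 0, -0.2, -1.8, 0, 0],
  [0, 0, 0, -0.3, -2.4, 0, 0],
  [0, 0, 0, -0.3, -2.4, 0, 0],
  [0, 0, 0, -0.3, -2.4, 0, 0],
  [0, 0, 0, -0.3, -2.4, 0, 0],
  [0, 0, 0, -0.3, -2.4, 0, 0],
  [0, 0, 0, -0.3, -2.4, 0, 0],
  [0, 0, 0, -0.3, -2.4, 0, 0],
  [0, 0, 0, -0.3, -2.4, 0, 0],
  [0, 0, 0, -0.3, -2.4, 0, 0],
  [0, 0, 0, -0.3, -2.4, 0, 0],
  [0, 0, 0, -0.3, -2.4, 0, 0],
  [0, 0, 0, -0.3, -2.4, 0, 0],
  [0, 0, 0, -0.3, -2.4, 0, 0],
  [0, 0, 0, -0.3, -2.4, 0, 0],
  [0, 0, 0, -0.3, -2, 0, 0],
  [0, 0, 0, -0.2, -1.5, 0, 0],
  [0, 0, 0, 0, -0.7, 0, 0],
  [0, 0, 0, 0, 0, 0, 0],
])

```text
t: 8.78
position: [0.469, 0.1133, 0.3709]
ee_rot: [0.0, 1.0, -0.008, -0.009]
wrist_force: [-1.2, -0.3, -1.9]
width: 0.0074
```

```bash
python3 - <<'E'
from workcell import env,cams
from h import *
s=env.get_state(); a=-.942
print(s["position"],rows(s,[.472,.2605,.37],[np.cos(a),np.sin(a)]),s["wrist_force"],s["width"],s["qpos"])
E
```

```text
[0.46903534 0.11331542 0.37093535] (array([  0.06, -14.72,   0.09]), [array([ -0.34,   1.05, -36.97]), array([  1.36,   0.43, 143.02])]) [-1.16530184 -0.30932681 -1.94316875] 0.007408407420664321 [-0.0746485   0.18034189 -0.31568525  1.77220159  0.05175778  1.21576414
 -1.99175693]
```

Emit:
arm_command([
  [0, 0.3, -3, 0, 0, 0, 0],
  [0, 0.3, -5, 0, 0, 0, 0],
  [0, 0.3, -5, 0, 0, 0, 0],
  [0, 0, -5, 0, 0, 0, 0],
  [0, 0, -5, 0, 0, 0, 0],
  [0, 0, -5, 0, 0, 0, 0],
  [0, 0, -5, 0, 0, 0, 0],
  [0, 0, -3, 0, 0, 0, 0],
  [0, 0, 0, 0, 0, 0, 0],
  [0, 0, 0, 0, 0, 0, 0],
])

```text
t: 9.62
position: [0.4679, 0.1033, 0.3676]
ee_rot: [0.001, 0.951, 0.31, -0.005]
wrist_force: [-0.0, -1.0, -1.0]
width: 0.007
```

```bash
python3 - <<'E'
from workcell import env,cams
from h import *
s=env.get_state(); a=-.942
print(s["position"],rows(s,[.472,.2605,.37],[np.cos(a),np.sin(a)]),s["wrist_force"],s["width"],s["qpos"])
E
```

```text
[0.4679117  0.10325298 0.36755956] (array([  9.61, -12.45,  -0.33]), [array([-0.03,  0.56,  0.15]), array([-8.8000e-01, -4.0000e-02, -1.7985e+02])]) [-0.02080903 -1.01199    -1.04764019] 0.007020786482264415 [ 1.51955362e-03  1.79261470e-01 -3.86887510e-01  1.78603390e+00
  7.43540548e-02  1.19988972e+00 -1.34677439e+00]
```

Emit:
arm_command([
  [0, 0.3, 0, 0.5, -0.7, 0, 0],
  [0, 0.3, 0, 1, -1.3, 0, 0],
  [0, 0, 0, 1.3, -1.7, 0, 0],
  [0, 0, 0, 1.4, -1.8, 0, 0],
  [0, 0, 0, 1.4, -1.8, 0, 0],
  [0, 0, 0, 1.4, -1.8, 0, 0],
  [0, 0, 0, 1.1, -1.5, 0, 0],
  [0, 0, 0, 0.7, -0.9, 0, 0],
  [0, 0, 0, 0.3, -0.4, 0, 0],
  [0, 0, 0, 0, 0, 0, 0],
  [0, 0, 0, 0, 0, 0, 0],
])

```text
t: 10.53
position: [0.4719, 0.2606, 0.3661]
ee_rot: [-0.001, 0.954, 0.299, 0.001]
wrist_force: [-1.0, 0.3, -1.7]
width: 0.0072
```

```bash
cat > look.py <<'E'
from workcell import env,cams,finder
from h import *
import sys
def panelfit(z0,p0):
    fs=[cams.grab_frame(n) for n in("side","top")]
    for f,n in zip(fs,("side","top")):
        r=finder.trace("panel",f)
        r=[x for x in r if np.hypot(x["rect"][0]+x["rect"][2]/2-proj(f,np.array([[p0[0],p0[1],z0+.09]]))[0,0],x["rect"][1]+x["rect"][3]/2-proj(f,np.array([[p0[0],p0[1],z0+.09]]))[0,1])<25]
        f["m"]=r[0]["pixels"] if r else None
        print(n,r and (r[0]["conf"],r[0]["rect"]))
        if r: print(n,*fit("panel",[(f,f["m"])],p0,z0))
    ob=[(f,f["m"]) for f in fs if f["m"] is not None]
    print("both",*fit("panel",ob,p0,z0))
    return fs
E
python3 - <<'E'
from look import *
s=env.get_state(); a=-.942
print(s["position"],rows(s,[.472,.2605,.222],[np.cos(a),np.sin(a)]),s["wrist_force"],s["width"])
fs=panelfit(s["position"][2]-.2224+.012,[s["position"][0],s["position"][1],-.942])
ims=[cv2.resize(f["pixels"][y:y+160,x:x+160,::-1],None,fx=2.5,fy=2.5,interpolation=2) for f,x,y in((fs[0],190,190),(fs[1],120,140))]
cv2.imwrite("pics/c.png",np.hstack(ims))
E
```

```text
[0.47194246 0.26056211 0.36613958] (array([-0.02,  0.03, 14.41]), [array([-0.07, -0.1 , -1.26]), array([-1.5000e-01,  1.2000e-01,  1.7874e+02])]) [-0.96121465  0.31818749 -1.71913112] 0.0072289423915401696
side (0.79, [229.1, 205.0, 72.5, 70.7])
side [ 0.47129179  0.26035503 -0.95322125] 0.09659476117103238
top []
both [ 0.47129179  0.26035503 -0.95322125] 0.09659476117103238
```

View pics/c.png

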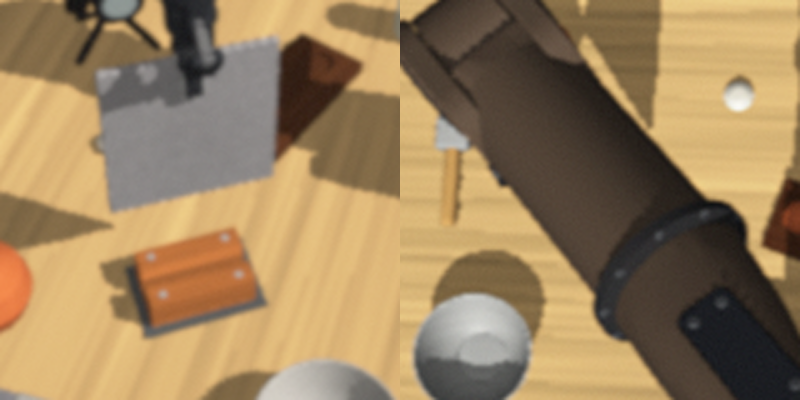

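Left: the held panel (190,125) is above the stand slot (200,270) and parallel to it; right: the arm hides the stand. Descending to just above the mouth.

Emit:
arm_command([
  [0, 0, -0.6, 0, 0, 0.5, 0],
  [0, 0, 0, 0, 0, 1, 0],
  [0, 0, 0, 0, 0, 1.3, 0],
  [0, 0, 0, 0, 0, 1.3, 0],
  [0, 0, 0, 0, 0, 1.3, 0],
  [0, 0, 0, 0, 0, 1.3, 0],
  [0, 0, 0, 0, 0, 1.3, 0],
  [0, 0, 0, 0, 0, 1.2, 0],
  [0, 0, 0, 0, 0, 0.8, 0],
  [0, 0, 0, 0, 0, 0.3, 0],
  [0, 0, 0, 0, 0, 0, 0],
  [0, 0, 0, 0, 0, 0, 0],
  [0, 0, 0, 0, 0, 0, 0],
])

```text
t: 11.82
position: [0.473, 0.2527, 0.253]
ee_rot: [0.001, 0.954, 0.3, -0.0]
wrist_force: [-0.1, -0.7, -1.7]
width: 0.0076
```

```bash
python3 - <<'E'
from look import *
s=env.get_state(); a=-.945
print(s["position"],rows(s,[.472,.2605,.2184],[np.cos(a),np.sin(a)]),s["wrist_force"],s["width"])
fs=panelfit(s["position"][2]-.2224+.012,[s["position"][0],s["position"][1],-.942])
r=finder.trace("stand",fs[0]); print([(x["conf"],x["rect"]) for x in r])
cv2.imwrite("pics/d.png",cv2.resize(fs[0]["pixels"][220:340,210:330,::-1],None,fx=4,fy=4,interpolation=2))
E
```

```text
[0.47297425 0.25274019 0.25300084] (array([ 0.37, -0.7 ,  3.46]), [array([ 0.07,  0.03, -0.98]), array([ 4.0000e-02, -1.0000e-01,  1.7901e+02])]) [-0.10313831 -0.68908865 -1.74642996] 0.007580015527173472
side (0.71, [233.9, 238.4, 69.4, 62.1])
side [ 0.47199895  0.25146013 -0.96202175] 0.09318420801070648
top []
both [ 0.47199895  0.25146013 -0.96202175] 0.09318420801070648
[(0.56, [242.3, 289.2, 54.1, 37.2])]
```

View pics/d.png

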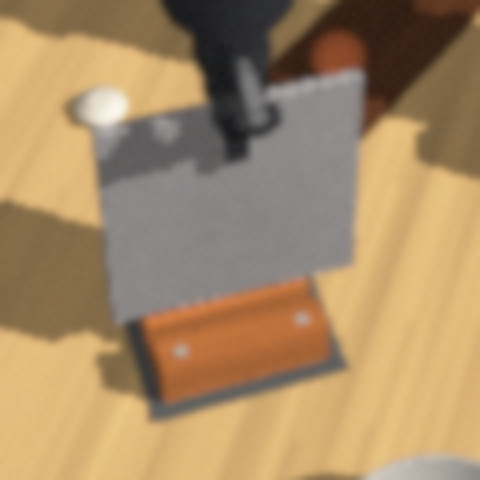

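Board sits slightly to the -y side of the stand (drift 8 mm during descent). Correcting.

Emit:
arm_command([
  [0, 0, -0.4, 0.2, -0.4, 0, 0],
  [0, 0, -0.4, 0.2, -0.3, 0, 0],
  [0, 0, 0, 0, 0, 0, 0],
  [0, 0, 0, 0, 0, 0, 0],
  [0, 0, 0, 0, 0, 0, 0],
])

```text
t: 12.48
position: [0.4723, 0.2626, 0.254]
ee_rot: [0.0, 0.952, 0.307, 0.001]
wrist_force: [0.2, 0.4, -1.4]
width: 0.0076
```

```bash
python3 - <<'E'
from look import *
s=env.get_state(); a=-.945
print(s["position"],rows(s,[.472,.2607,.2184],[np.cos(a),np.sin(a)]),s["wrist_force"],s["width"])
fs=panelfit(s["position"][2]-.2224+.012,[s["position"][0],s["position"][1],-.942])
E
```

```text
[0.47225486 0.26257143 0.25395869] (array([-0.14,  0.13,  3.56]), [array([ 0.06, -0.1 , -0.05]), array([-1.5000e-01, -1.0000e-01,  1.7995e+02])]) [ 0.24621353  0.43527616 -1.44692118] 0.007618948667568845
side (0.74, [230.4, 240.1, 71.5, 63.7])
side [ 0.47158173  0.26228211 -0.92538033] 0.11824887441325793
top []
both [ 0.47158173  0.26228211 -0.92538033] 0.11824887441325793
```

Emit:
arm_command([
  [0, 0, 0, -0.1, 0.1, 0, 0],
  [0, 0, 0, 0, 0, 0.2, 0],
  [0, 0, 0, 0, 0, 0.3, 0],
  [0, 0, 0, 0, 0, 0.3, 0],
  [0, 0, 0, 0, 0, 0.3, 0],
  [0, 0, 0, 0, 0, 0, 0],
  [0, 0, 0, 0, 0, 0, 0],
])

```text
t: 13.27
position: [0.4721, 0.26, 0.2413]
ee_rot: [0.001, 0.952, 0.307, 0.001]
wrist_force: [-0.6, -0.1, -1.3]
width: 0.0073
```

```bash
python3 - <<'E'
from look import *
s=env.get_state(); a=-.945
print(s["position"],rows(s,[.472,.2607,.2184],[np.cos(a),np.sin(a)]),s["wrist_force"],s["width"])
E
```

```text
[0.47210466 0.2599536  0.24130201] (array([ 0.03, -0.07,  2.29]), [array([ 0.09, -0.04, -0.13]), array([-7.0000e-02, -1.3000e-01,  1.7987e+02])]) [-0.61838837 -0.13646556 -1.29881138] 0.007284294752988126
```

Emit:
arm_command([
  [0, 0, 0, 0, -0.1, 0.3, 0],
  [0, 0, 0, 0, 0, 0.3, 0],
  [0, 0, 0, 0, 0, 0.3, 0],
  [0, 0, 0, 0, 0, 0.3, 0],
  [0, 0, 0, 0, 0, 0.3, 0],
  [0, 0, 0, 0, 0, 0.2, 0],
  [0, 0, 0, 0, 0, 0, 0],
  [0, 0, 0, 0, 0, 0, 0],
])

```text
t: 13.93
position: [0.4714, 0.2609, 0.2221]
ee_rot: [0.001, 0.952, 0.307, 0.0]
wrist_force: [0.2, 0.4, -1.2]
width: 0.0074
```

```bash
python3 - <<'E'
from look import *
s=env.get_state(); a=-.945
print(s["position"],rows(s,[.472,.2607,.2184],[np.cos(a),np.sin(a)]),s["wrist_force"],s["width"])
E
```

```text
[0.47137855 0.26094215 0.22212424] (array([0.04, 0.06, 0.37]), [array([ 0.08, -0.02, -0.11]), array([-2.0000e-02, -1.2000e-01,  1.7989e+02])]) [ 0.1950494   0.3559722  -1.19364169] 0.0074198402772143075
```

Emit:
arm_command([
  [0, 0, 0, 0, 0, 0.2, 0],
  [0, 0, 0, 0, 0, 0.2, 0],
  [0, 0, 0, 0, 0, 0.2, 0],
  [0, 0, 0, 0, 0, 0.1, 0],
  [0, 0, 0, 0, 0, 0, 0],
  [0, 0, 0, 0, 0, 0, 0],
])

```text
t: 14.43
position: [0.4723, 0.2619, 0.219]
ee_rot: [0.001, 0.952, 0.307, 0.003]
wrist_force: [0.6, 0.1, -2.2]
width: 0.0071
```

Emit:
arm_command([
  [0, 0, 0, 0, 0, 0.2, 0],
  [0, 0, 0, 0, 0, 0.3, 0],
  [0, 0, 0, 0, 0, 0.3, 0],
])

```text
t: 14.68
position: [0.4739, 0.2638, 0.2182]
ee_rot: [0.0, 0.952, 0.307, 0.007]
wrist_force: [-11.5, -9.3, 42.9]
width: 0.0072
```

Emit:
arm_command([
  [0, 0, 0, 0, 0, -0.1, 0],
  [0, 0, 0, 0, 0, 0, 0],
])

```text
t: 14.85
position: [0.4742, 0.2642, 0.2208]
ee_rot: [0.0, 0.952, 0.307, 0.008]
wrist_force: [-0.0, -0.5, -1.4]
width: 0.0075
```

```bash
python3 - <<'E'
from look import *
s=env.get_state(); a=-.945
print(s["position"],rows(s,[.472,.2607,.2184],[np.cos(a),np.sin(a)]),s["wrist_force"],s["width"])
fs=panelfit(.008,[.472,.2607,-.942])
E
```

```text
[0.47420009 0.26423272 0.22079854] (array([-0.39,  0.16,  0.23]), [array([ 0.33, -0.86, -0.14]), array([ -1.35,  -0.52, 179.86])]) [-0.03541933 -0.47879819 -1.37018218] 0.007525955436387818
side (0.89, [231.2, 250.5, 66.5, 59.1])
side [ 0.47540817  0.26122996 -0.95738325] 0.1469794983067345
top []
both [ 0.47540817  0.26122996 -0.95738325] 0.1469794983067345
```

Emit:
arm_command([
  [0.1, -0.4, 0, -0.2, 0, 0, 0],
  [0.1, -0.4, 0, -0.2, 0.1, 0, 0],
  [0, 0, 0, 0, 0, 0, 0],
  [0, 0, 0, 0, 0, 0, 0],
])

```text
t: 15.38
position: [0.4716, 0.261, 0.2191]
ee_rot: [0.0, 0.952, 0.307, -0.001]
wrist_force: [-0.1, 0.9, 1.5]
width: 0.0077
```

```bash
python3 - <<'E'
from look import *
s=env.get_state(); a=-.945
print(s["position"],rows(s,[.472,.2607,.2184],[np.cos(a),np.sin(a)]),s["wrist_force"],s["width"])
E
```

```text
[0.47161049 0.26102162 0.21907597] (array([0.01, 0.05, 0.07]), [array([ 0.03,  0.08, -0.14]), array([ 1.3000e-01, -5.0000e-02,  1.7986e+02])]) [-0.09456564  0.8621586   1.53144401] 0.007693800622199453
```

Emit:
arm_command([
  [0, 0, 0, 0, 0, 0.1, 0],
  [0, 0, 0, 0, 0, 0, 0],
  [0, 0, 0, 0, 0, 0, 0.2],
  [0, 0, 0, 0, 0, 0, 0.4],
  [0, 0, 0, 0, 0, 0, 0.7],
  [0, 0, 0, 0, 0, 0, 0.7],
  [0, 0, 0, 0, 0, 0, 0.7],
  [0, 0, 0, 0, 0, 0, 0.7],
])

```text
t: 16.05
position: [0.4711, 0.2603, 0.2183]
ee_rot: [0.001, 0.952, 0.306, -0.002]
wrist_force: [0.0, -0.0, -0.6]
width: 0.06
```

```bash
python3 - <<'E'
from look import *
s=env.get_state(); a=-.945
print(s["position"],rows(s,[.472,.2607,.2184],[np.cos(a),np.sin(a)]),s["wrist_force"],s["width"])
E
```

```text
[0.4710851  0.26029091 0.21830699] (array([ 0.1 ,  0.02, -0.01]), [array([ 0.06,  0.2 , -0.17]), array([ 3.2000e-01, -1.0000e-01,  1.7983e+02])]) [ 0.0499714  -0.01602856 -0.60671216] 0.05995370061036824
```

Released. Rise clear, then look.

Emit:
arm_command([
  [0, 0, 0, 0, 0, -0.3, 0.7],
  [0, 0, 0, 0, 0, -0.7, 0.7],
  [0, 0, 0, 0, 0, -1.2, 0.7],
  [0, 0, 0, 0, 0, -1.5, 0.7],
  [0, 0, 0, 0, 0, -2, 0.7],
  [0, 0, 0, 0, 0, -2, 0.7],
  [0, 0, 0, 0, 0, -2, 0.7],
  [0, 0, 0, 0, 0, -1, 0.7],
  [0, 0, 0, 0, 0, 0, 0.7],
  [0, 0, 0, 0, 0, 0, 0.7],
])

```text
t: 16.88
position: [0.4706, 0.2607, 0.334]
ee_rot: [0.001, 0.952, 0.307, -0.002]
wrist_force: [0.0, -0.7, -0.5]
width: 0.0599
```

```bash
python3 - <<'E'
from look import *
s=env.get_state(); b=1.259; gx=[.4525+0,-.0345]
# tray: tool y along tray y = (-sin,cos)
print(s["position"],s["qpos"],rows(s,[*gx,.30],[-np.sin(b),np.cos(b)]))
fs=panelfit(.008,[.472,.2607,-.942])
E
```

```text
[0.47055459 0.26071908 0.33402265] [-0.25039096  0.31239568 -0.46012784  1.71023586  0.14983556  1.15739162
 -1.69907418] (array([-18.7 ,  22.9 ,   3.48]), [array([2.6000e-01, 5.0000e-02, 1.4361e+02]), array([ -0.04,   0.2 , -36.39])])
side (0.88, [232.9, 251.5, 67.7, 57.3])
side [ 0.46984627  0.25731839 -0.96073716] 0.07368016660937782
top []
both [ 0.46984627  0.25731839 -0.96073716] 0.07368016660937782
```

```bash
python3 - <<'E'
from look import *
ims=[]
for n,(x,y) in(("side",(265,190)),("top",(250,195))):
    f=cams.grab_frame(n); i=cv2.imread(f"pics/{n}0.png"); K=4.5
    i=cv2.resize(i[y:y+88,x:x+88],None,fx=K,fy=K,interpolation=2); i=cv2.convertScaleAbs(i,alpha=1.6)
    for P in M["tray"][:2]:
        u=(proj(f,place(P,[.4518,-.0349,1.2593]))+.5-[x,y])*K
        for a in range(8):
            for b in range(a):
                if bin(a^b).count("1")==1: cv2.line(i,tuple(u[a].astype(int)),tuple(u[b].astype(int)),(0,255,0),1)
    ims.append(i)
cv2.imwrite("pics/e.png",np.hstack(ims))
E
```

```text
(no output)
```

View pics/e.png

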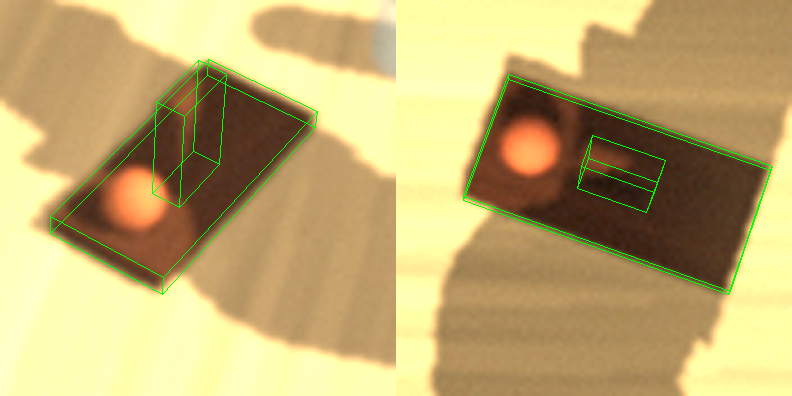

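The overlay matches the tray outline and handle in both views. Moving over it.

Emit:
arm_command([
  [0, 0, 0, -0.8, 1, 0, 1],
  [0, 0, 0, -1.4, 1.7, 0, 1],
  [0, 0, 0, -1.7, 2.1, 0, 1],
  [0, 0, 0, -1.7, 2.1, 0, 1],
  [0, 0, 0, -1.7, 2.1, 0, 1],
  [0, 0, 0, -1.7, 2.1, 0, 1],
  [0, 0, 0, -1.7, 2.1, 0, 1],
  [0, 0, 0, -1.7, 2.1, 0, 1],
  [0, 0, 0, -1.6, 2, 0, 1],
  [0, 0, 0, -1.2, 1.5, 0, 1],
  [0, 0, -3, -0.6, 0.7, 0, 1],
  [0, 0, -5, 0, 0, 0, 1],
  [0, 0, -5, 0, 0, 0, 1],
  [0, 0, -5, 0, 0, 0, 1],
  [0, 0, -5, 0, 0, 0, 1],
  [0, 0, -5, 0, 0, 0, 1],
  [0, 0, -4, 0, 0, 0, 1],
  [0, 0, -2, 0, 0, 0, 1],
  [0, 0, 0, 0, 0, 0, 1],
  [0, 0, 0, 0, 0, 0, 1],
])

```text
t: 18.85
position: [0.4442, -0.0192, 0.3243]
ee_rot: [-0.003, 0.816, 0.579, -0.012]
wrist_force: [-0.0, -0.1, -0.4]
width: 0.0853
```

```bash
cat > t.py <<'E'
from look import *
s=env.get_state(); b=1.259
print(s["position"],s["wrist_force"],s["qpos"],rows(s,[.452,-.035,.116],[-np.sin(b),np.cos(b)]))
E
python3 t.py
```

```text
[ 0.44423655 -0.01921131  0.32432231] [-0.03429038 -0.07610373 -0.36569603] [ 0.26185401  0.16270988 -0.38972244  1.91797127  0.07547103  1.0990368
 -0.49589252] (array([-0.9 ,  1.67, 20.82]), [array([  1.42,   1.79, 178.56]), array([-1.15,  0.91, -1.43])])
```

Align first, then descend part way (fingertips to just above the handle top).

Emit:
arm_command([
  [-0.5, 0.5, -0.7, -0.4, 0.8, 0, 1],
  [-0.5, 0.4, -0.7, -0.4, 0.8, 0, 1],
  [0, 0, 0, 0, 0, 0.8, 1],
  [0, 0, 0, 0, 0, 1.5, 1],
  [0, 0, 0, 0, 0, 2, 1],
  [0, 0, 0, 0, 0, 2, 1],
  [0, 0, 0, 0, 0, 2, 1],
  [0, 0, 0, 0, 0, 1.5, 1],
  [0, 0, 0, 0, 0, 0.7, 1],
  [0, 0, 0, 0, 0, 0, 1],
  [0, 0, 0, 0, 0, 0, 1],
])

```text
t: 19.77
position: [0.4523, -0.0328, 0.2112]
ee_rot: [-0.002, 0.813, 0.582, -0.003]
wrist_force: [0.3, -0.6, -0.5]
width: 0.0855
```

```bash
python3 t.py
```

```text
[ 0.45230838 -0.03282771  0.21124969] [ 0.27296903 -0.58133244 -0.48509347] [ 0.254101    0.30318218 -0.3648118   2.06303008  0.14643178  0.8062236
 -0.52615451] (array([-0.2 ,  0.1 ,  9.52]), [array([1.4000e-01, 5.8000e-01, 1.7905e+02]), array([-0.37,  0.09, -0.95])])
```

Emit:
arm_command([
  [-0.3, 0, -0.9, -0.2, 0.1, 0.5, 1],
  [0, 0, 0, 0, 0, 1, 1],
  [0, 0, 0, 0, 0, 1.5, 1],
  [0, 0, 0, 0, 0, 1.5, 1],
  [0, 0, 0, 0, 0, 1.5, 1],
  [0, 0, 0, 0, 0, 1.3, 1],
  [0, 0, 0, 0, 0, 0.8, 1],
  [0, 0, 0, 0, 0, 0.3, 1],
  [0, 0, 0, 0, 0, 0, 1],
  [0, 0, 0, 0, 0, 0, 1],
])

```text
t: 20.6
position: [0.4567, -0.0357, 0.1258]
ee_rot: [0.004, 0.809, 0.588, 0.004]
wrist_force: [0.1, -0.5, 0.7]
width: 0.0853
```

```bash
python3 t.py
```

```text
[ 0.45665373 -0.03565208  0.1258153 ] [ 0.07319942 -0.5272149   0.74813871] [ 0.20652121  0.43816066 -0.31505343  2.14762078  0.24772154  0.57828376
 -0.60027144] (array([-0.08, -0.47,  0.98]), [array([-1.5000e-01, -9.7000e-01,  1.7996e+02]), array([ 0.62, -0.1 , -0.04])])
```

Emit:
arm_command([
  [0.3, 0, 0, -0.1, -0.2, 0.5, 1],
  [0.3, 0, 0, 0, -0.2, 0.4, 1],
  [0, 0, 0, 0, 0, 0, 1],
  [0, 0, 0, 0, 0, 0, 1],
  [0, 0, 0, 0, 0, 0, 1],
])

```text
t: 21.02
position: [0.4534, -0.0354, 0.1178]
ee_rot: [0.0, 0.809, 0.588, 0.002]
wrist_force: [-0.1, -1.4, -0.8]
width: 0.0852
```

```bash
python3 t.py
```

```text
[ 0.45340695 -0.03544883  0.11778298] [-0.149971   -1.35488167 -0.80804297] [ 0.20534228  0.45149496 -0.31241866  2.15600933  0.25101337  0.56394202
 -0.60334092] (array([-0.  , -0.15,  0.18]), [array([ -0.23,  -0.25, 179.94]), array([ 0.16, -0.15, -0.06])])
```

Emit:
arm_command([
  [0.1, -0.1, 0, 0, -0.1, 0.2, 0.8],
  [0, 0, 0, 0, 0, 0, 0.6],
  [0, 0, 0, 0, 0, 0, 0.45],
  [0, 0, 0, 0, 0, 0, 0.35],
  [0, 0, 0, 0, 0, 0, 0.3],
  [0, 0, 0, 0, 0, 0, 0.26],
  [0, 0, 0, 0, 0, 0, 0.22],
  [0, 0, 0, 0, 0, 0, 0.18],
  [0, 0, 0, 0, 0, 0, 0],
  [0, 0, 0, 0, 0, 0, 0],
  [0, 0, 0, 0, 0, 0, 0],
  [0, 0, 0, 0, 0, 0, 0],
])

```text
t: 22.02
position: [0.4529, -0.0351, 0.1163]
ee_rot: [0.001, 0.809, 0.588, 0.001]
wrist_force: [0.0, 0.5, 0.3]
width: 0.0211
```

```bash
python3 t.py
```

```text
[ 0.45291894 -0.0350864   0.11630929] [0.02880198 0.49277656 0.31307099] [ 0.20157854  0.45363943 -0.30991391  2.15783736  0.25376933  0.56105277
 -0.60770916] (array([-0.02, -0.09,  0.03]), [array([-9.0000e-02, -2.1000e-01,  1.7992e+02]), array([ 0.13, -0.06, -0.08])])
```

Emit:
arm_command([
  [0, 0, 0, 0, 0, -0.1, 0],
  [0, 0, 0, 0, 0, -0.2, 0],
  [0, 0, 0, 0, 0, -0.4, 0],
  [0, 0, 0, 0, 0, -0.5, 0],
  [0, 0, 0, 0, 0, -0.6, 0],
  [0, 0, 0, 0, 0, -0.7, 0],
  [0, 0, 0, 0, 0, -0.7, 0],
  [0, 0, 0, 0, 0, -0.7, 0],
  [0, 0, 0, 0, 0, -0.7, 0],
  [0, 0, 0, 0, 0, -0.7, 0],
  [0, 0, 0, 0, 0, -0.7, 0],
  [0, 0, 0, 0, 0, -0.7, 0],
  [0, 0, 0, 0, 0, -0.7, 0],
  [0, 0, 0, 0, 0, -0.6, 0],
  [0, 0, 0, 0, 0, -0.5, 0],
  [0, 0, 0, 0, 0, -0.4, 0],
  [0, 0, 0, 0, 0, -0.2, 0],
  [0, 0, 0, 0, 0, -0.1, 0],
  [0, 0, 0, 0, 0, 0, 0],
])

```text
t: 23.6
position: [0.4517, -0.0352, 0.2189]
ee_rot: [0.001, 0.809, 0.588, 0.001]
wrist_force: [-0.6, -0.3, -2.4]
width: 0.0214
```

```bash
cat > g.py <<'E'
from look import *
import sys
s=env.get_state(); a=-.945; st=np.array([.472,.2605]); X=np.array([np.cos(a),np.sin(a)]); Y=np.array([-np.sin(a),np.cos(a)])
c=st+.103*X-.062*Y
print(c,s["position"],s["wrist_force"],s["width"],rows(s,[*c,.2103],X))
E
python3 g.py
```

```text
[0.48208071 0.14070276] [ 0.45170844 -0.03521114  0.21886471] [-0.57415584 -0.29367579 -2.38023147] 0.021416754309821196 (array([17.67, -2.52,  0.86]), [array([ 0.09, -0.06, 36.22]), array([ 8.0000e-02,  1.2000e-01, -1.4378e+02])])
```

Emit:
arm_command([
  [0, 0, 0.5, 0, 0, 0, 0],
  [0, 0, 1, 0, 0, 0, 0],
  [0, 0, 1.5, 0, 0, 0, 0],
  [0, 0, 2, 0, 0, 0, 0],
  [0, 0, 2.4, 0, 0, 0, 0],
  [0, 0, 2.4, 0, 0, 0, 0],
  [0, 0, 2.4, 0, 0, 0, 0],
  [0, 0, 2.4, 0, 0, 0, 0],
  [0, 0, 2.4, 0, 0, 0, 0],
  [0, 0, 2.4, 0, 0, 0, 0],
  [0, 0, 2.4, 0, 0, 0, 0],
  [0, 0, 2.4, 0, 0, 0, 0],
  [0, 0, 2.4, 0, 0, 0, 0],
  [0, 0, 2.4, 0, 0, 0, 0],
  [0, 0, 2, 0, 0, 0, 0],
  [0, 0, 1.6, 0, 0, 0, 0],
  [0, 0, 1, 0, 0, 0, 0],
  [0, 0, 0.5, 0, 0, 0, 0],
  [0, 0, 0, 0, 0, 0, 0],
])

```text
t: 25.18
position: [0.4492, -0.0347, 0.2141]
ee_rot: [-0.002, 0.954, 0.298, -0.004]
wrist_force: [-0.4, -0.2, -2.6]
width: 0.0217
```

```bash
python3 g.py; python3 -c "
from look import *
ims=[cv2.resize(cams.grab_frame(n)['pixels'][120:340,x:x+220,::-1],None,fx=1.8,fy=1.8,interpolation=2) for n,x in (('side',190),('top',150))]
cv2.imwrite('pics/f.png',np.hstack(ims))"
```

```text
[0.48208071 0.14070276] [ 0.44922177 -0.03474018  0.21406877] [-0.40214567 -0.20539971 -2.61165921] 0.021722289462029913 (array([ 12.7 , -12.55,   0.37]), [array([-0.31,  0.35, -1.14]), array([  0.54,   0.48, 178.86])])
```

View pics/f.png

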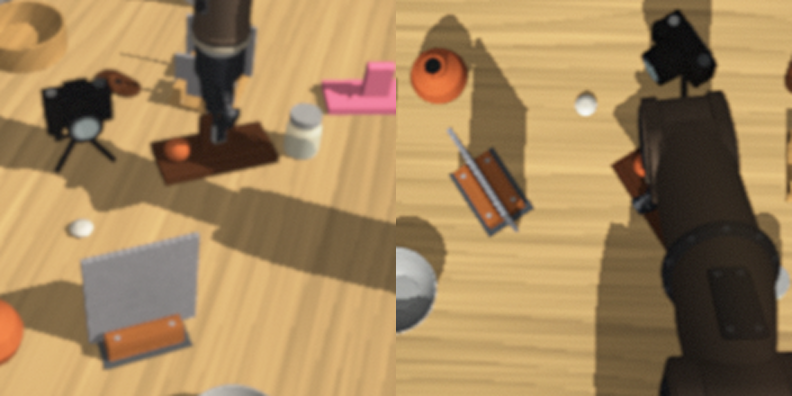

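The panel stands in the stand in both views, the tray is lifted level with the ball in its pocket (178,150). Now I measure the board's centring from both views before carrying on.

```bash
python3 - <<'E'
from look import *
fs=panelfit(.008,[.472,.2607,-.942])
# edges of the board's top from the mask: extreme points vs model
for f,n in zip(fs,("side","top")):
    F=f["m"]; ys,xs=np.nonzero(F); a=-.945
    for e in(-1,1):
        for off in (0,):
            pass
    ob=np.c_[xs,ys]; top=proj(f,place(np.array([[0,-.08,.18],[0,.08,.18],[0,-.08,.06],[0,.08,.06]]),[.472,.2605,a],.008))
    d=top[1]-top[0]; d/=np.linalg.norm(d); t=ob@d
    print(n,"extent",t.min()-.5,t.max()+.5,"model",(top@d).round(1), "px len",np.linalg.norm(top[1]-top[0]))
    r=finder.trace("lens",f); print([(x["conf"],x["rect"]) for x in r][:2])
E
```

```text
side (0.82, [231.8, 251.1, 68.4, 59.9])
side [ 0.46876291  0.2571774  -0.94650834] 0.07524756510045238
top (0.57, [180.4, 193.9, 36.8, 53.4])
top [ 0.47469609  0.26201305 -0.9421766 ] 0.25538020086083213
both [ 0.46854011  0.25774014 -0.94685391] 0.32919437800572793
side extent -233.84162234176415 -159.75267708795047 model [-232.  -164.3 -223.3 -160.3] px len 67.75997182622655
[(0.77, [211.5, 164.4, 42.7, 47.4]), (0.35, [348.0, 175.4, 24.0, 33.5])]
top extent -324.68848421459984 -258.2412979660452 model [-313.4 -256.3 -321.8 -269. ] px len 57.14546672358976
[(0.65, [285.6, 124.0, 43.2, 49.8])]
```

```bash
python3 - <<'E'
from look import *
ims=[]
for n,(x,y) in(("side",(215,238)),("top",(155,180))):
    f=cams.grab_frame(n); i=f["pixels"][:,:,::-1]; K=4.2
    i=cv2.resize(i[y:y+94,x:x+94],None,fx=K,fy=K,interpolation=2)
    for P,z,col in((M["stand"][0],0,(255,0,0)),(M["stand"][1],0,(255,0,0)),(M["panel"][0],.008,(0,255,0))):
        u=(proj(f,place(P,[.4718,.2606,-.943],z))+.5-[x,y])*K
        for a in range(8):
            for b in range(a):
                if bin(a^b).count("1")==1: cv2.line(i,tuple(u[a].astype(int)),tuple(u[b].astype(int)),col,1)
    ims.append(i)
cv2.imwrite("pics/g.png",np.hstack(ims))
E
```

```text
(no output)
```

View pics/g.png

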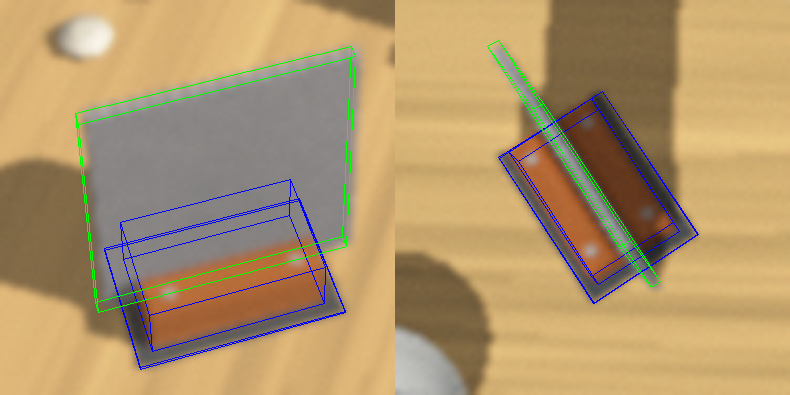

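The overlay shows the board fully down and centred to about 2–3 mm, with upright edges matching the model. Carrying the tray to the photo position.

Emit:
arm_command([
  [0, 0, 0, 0.15, -0.15, 0, 0],
  [0, 0, -0.3, 0.3, -0.3, 0, 0],
  [0, 0, -0.3, 0.5, -0.5, 0, 0],
  [0, 0, -0.3, 0.7, -0.7, 0, 0],
  [0, 0, -0.2, 0.8, -0.8, 0, 0],
  [0, 0, 0, 0.9, -0.9, 0, 0],
  [0, 0, 0, 0.9, -0.9, 0, 0],
  [0, 0, 0, 0.9, -0.9, 0, 0],
  [0, 0, 0, 0.9, -0.9, 0, 0],
  [0, 0, 0, 0.9, -0.9, 0, 0],
  [0, 0, 0, 0.9, -0.9, 0, 0],
  [0, 0, 0, 0.9, -0.9, 0, 0],
  [0, 0, 0, 0.9, -0.9, 0, 0],
  [0, 0, 0, 0.8, -0.8, 0, 0],
  [0, 0, 0, 0.7, -0.7, 0, 0],
  [0, 0, 0, 0.5, -0.5, 0, 0],
  [0, 0, 0, 0.3, -0.3, 0, 0],
  [0, 0, 0, 0.15, -0.15, 0, 0],
  [0, 0, 0, 0, 0, 0, 0],
  [0, 0, 0, 0, 0, 0, 0],
])

```text
t: 27.35
position: [0.4761, 0.161, 0.2143]
ee_rot: [-0.004, 0.949, 0.316, -0.003]
wrist_force: [0.1, 0.1, -2.6]
width: 0.0213
```

```bash
python3 g.py
```

```text
[0.48208071 0.14070276] [0.47605688 0.161025   0.21432185] [ 0.08701496  0.14421039 -2.62496718] 0.021322910053593463 (array([-0.73,  1.99,  0.39]), [array([-0.51,  0.16,  0.95]), array([  -0.26,   -0.8 , -179.04])])
```

Emit:
arm_command([
  [-0.1, 0, 0.2, -0.1, 0.2, 0.1, 0],
  [-0.2, 0, 0.2, -0.1, 0.4, 0.1, 0],
  [-0.1, 0.1, 0.2, -0.2, 0.4, 0, 0],
  [0, 0, 0.1, -0.1, 0.4, 0, 0],
  [0, 0, 0, -0.1, 0.2, 0, 0],
  [0, 0, 0, 0, 0.1, 0, 0],
  [0, 0, 0, 0, 0, 0, 0],
  [0, 0, 0, 0, 0, 0, 0],
  [0, 0, 0, 0, 0, 0, 0],
])

```text
t: 28.1
position: [0.4821, 0.1378, 0.212]
ee_rot: [0.0, 0.952, 0.306, -0.001]
wrist_force: [-0.0, 0.4, -1.6]
width: 0.0214
```

```bash
python3 g.py
```

```text
[0.48208071 0.14070276] [0.48206421 0.13779346 0.21195532] [-0.00805081  0.39592762 -1.56790171] 0.021385425687019954 (array([ 0.17, -0.24,  0.17]), [array([ 0.01,  0.14, -0.17]), array([ 2.1000e-01, -2.0000e-02,  1.7983e+02])])
```

Emit:
arm_command([
  [0, 0, -0.1, 0.05, -0.1, 0.1, 0],
  [0, 0.1, 0, 0.05, -0.1, 0, 0],
  [0, 0, 0, 0, 0, 0, 0],
  [0, 0, 0, 0, 0, 0, 0],
  [0, 0, 0, 0, 0, 0, 0],
  [0, 0, 0, 0, 0, 0, 0],
])

```text
t: 28.6
position: [0.4814, 0.1413, 0.2108]
ee_rot: [-0.0, 0.951, 0.308, -0.0]
wrist_force: [-0.0, -1.0, -2.1]
width: 0.0214
```

```bash
python3 g.py; python3 - <<'E'
from look import *
fs={n:cams.grab_frame(n) for n in("side","top")}
for n,f in fs.items():
    for r in finder.trace("ball_center",f)[:2]+finder.trace("lens",f)[:1]: print(n,round(r["conf"],2),r["rect"])
    a=-.945; st=np.array([.472,.2605]); X=np.array([np.cos(a),np.sin(a)])
    print(n,"expected ball px",proj(f,np.array([[*(st+.103*X),.125]])))
ims=[]; a=-.945;
s=env.get_state()
for n,(x,y),w in(("side",(190,160),160),("top",(150,110),160)):
    f=fs[n];K=2.48; i=cv2.resize(f["pixels"][y:y+w,x:x+w,::-1],None,fx=K,fy=K,interpolation=2)
    for P in M["tray"][:2]:
        u=(proj(f,place(P,[s["position"][0],s["position"][1],a+np.pi/2],s["position"][2]-.1163))+.5-[x,y])*K
        for p in range(8):
            for b in range(p):
                if bin(p^b).count("1")==1: cv2.line(i,tuple(u[p].astype(int)),tuple(u[b].astype(int)),(0,255,0),1)
    ims.append(i)
cv2.imwrite("pics/i.png",np.hstack(ims))
E
```

```text
[0.48208071 0.14070276] [0.48141545 0.14127016 0.21084892] [-0.01571407 -1.00611326 -2.09552105] 0.021406231320663563 (array([0.02, 0.08, 0.05]), [array([-0.02,  0.01,  0.03]), array([-2.0000e-02, -2.0000e-02, -1.7997e+02])])
side 0.69 [246.1, 236.9, 18.5, 15.0]
side 0.58 [229.4, 243.3, 13.0, 7.5]
side 0.95 [209.3, 161.9, 45.0, 50.4]
side expected ball px [[255.57182211 244.43161653]]
top 0.63 [285.9, 124.8, 41.4, 42.6]
top expected ball px [[227.4014539  198.35817715]]
```

View pics/i.png

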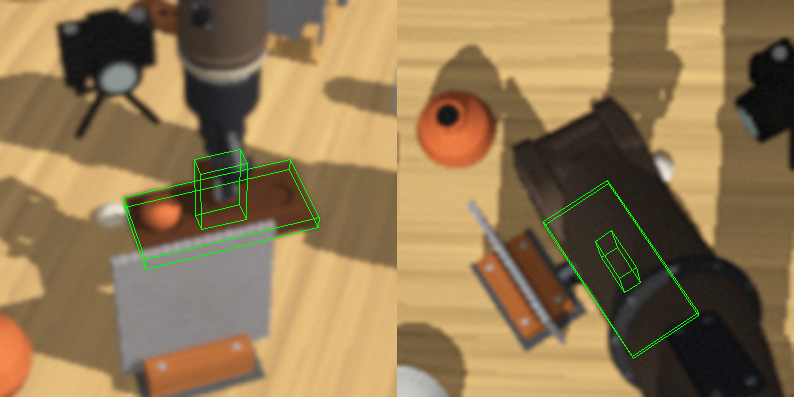

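The ball (left, ~(161,211), or 255,245 in the full image) is where predicted at (255.6,244.4). The tray lies on its level model outline, and the board stands behind it undisturbed. I let it settle, then hand in.

Emit:
arm_command([
  [0, 0, 0, 0, 0, 0, 0],
  [0, 0, 0, 0, 0, 0, 0],
  [0, 0, 0, 0, 0, 0, 0],
  [0, 0, 0, 0, 0, 0, 0],
])

```text
t: 29.23
position: [0.4815, 0.141, 0.2109]
ee_rot: [-0.0, 0.951, 0.308, -0.0]
wrist_force: [-0.5, 0.6, -2.2]
width: 0.0215
```

```bash
python3 g.py; python3 -c "
from workcell import env
print(abs(env.get_state()['dq']).max()); print(env.job_done())"
```

```text
[0.48208071 0.14070276] [0.48149992 0.14103876 0.21088334] [-0.48338396  0.57280945 -2.23110917] 0.02145227695135191 (array([0.03, 0.06, 0.06]), [array([-0.01,  0.01,  0.01]), array([-2.0000e-02, -1.0000e-02, -1.7999e+02])])
0.001218931566760568
the job is handed in; nothing more can be done
None
```

The tall board is standing in the stand's slot, released. The tray is held level and still in front of it, with the ball in its pocket, and the job is handed in at about 29 s.

**Board:** The overlay shows it upright and fully down. The side view puts it about 3–4 mm off centre along the slot, while the top view put it about 3 mm off the other way with a poor mask. I took it as centred to a few millimetres and did not adjust it. Seating it briefly pushed the wrist force to about 43 N through the gripped board, so I backed off, re-centred it and released it.

**Tray and ball:** The tray is within 1 mm of its target position and within 0.1° of level and parallel to the board.
- **Distance:** the ball is about 10 cm in front of the middle of the board.
- **Height:** it is at lens height, about 125 mm.
- **Side camera check:** it appears within 1 pixel of the predicted spot. In the last top view the arm hid the ball, so that camera could not confirm it.

**Other objects:** In the last pictures everything else in view looked where it had been, but I did not re-measure those objects.

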